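# Hang the loaded weighing pan on the spring scale

## Robot

A 6-joint arm with a two-finger parallel gripper is mounted at the origin on the work surface. World frame = base frame: x ahead of the robot, y to its left, z up, the work surface at z = 0. Lengths are in m, angles in rad, forces in N, time in s.
With the tool pointing down it reaches from about 0.375 to 0.9 m from the base axis. Payload 3.1 kg.
Tool frame: the origin (TCP) lies midway between the tips of the shut fingers; the grasp point (between the pads) lies 19 mm behind it; z points along the fingers, y is the line along which they close (so a half turn about z gives the same grasp; the last joint's range is limited). The gripper opens to 87 mm and grips with 3 to 60 N. Pads are 19 mm wide; open, the fingers measure 117 mm over their backs; the gripper's body (75 mm by 190 mm) begins 51 mm behind the grasp point.
Start: joints at [1.135, 0.527, 1.433, -0, 1.181, -0.178], TCP at [0.159, 0.604, 0.223] pointing down, gripper open.
Joint ranges: [-3.08, 3.08], [-0.75, 2.2], [0.22, 2.44], [-1.43, 4.57], [0, 2.65], [-2.85, 2.85]. Speed limits (rad/s): [2.79, 2.79, 3.14, 3.14, 3.14, 3.14].

## Interface

Orientations are given as a unit quaternion [x, y, z, w].
In Python, from rig import get_obs, cams, job gives the robot as it stands.
- The arm moves only by the tool servo_tool, never from a script. Its argument "moves" is text: rows parted by semicolons, each of 5 numbers parted by spaces: the shift along the tool's x, y, z in m, then the turn about the tool's z in degrees, then the finger opening in m, from 0 to 0.087. In form: dx dy dz spin claw; .... A call has 1 to 10 rows; each row is the pose to reach, as a shift and turn from the pose commanded when the call began, along the tool's axes at that moment; what a row does not reach only later rows make up. A row lasts 1/12 s, in which the tool goes at most 41.7 mm and 7.16 degrees, less where a joint would pass 70% of its speed; a pose out of reach is approached as far as the arm can. A call with a gripper value outside its range is refused whole. The fingers move at their own pace and stop on an object; "grip_force" is the grip in N (left out, the last holds). Time passes only in rows, so rows that repeat a pose let the fingers close. It gives the time, the measured TCP pose, the force, the opening and the grip force at its end, in the units of the state.
- get_obs(): the state, without advancing time (a new reading comes with each control period).
- cams.camera(name): name is "scene" or "side" or "wrist"; returns the picture (480x640x3 uint8, blue, green, red); there is no depth.
- cams.camera_model(name): a dict with "fx", "fy", "cx", "cy" (pixels), "R" (3x3) and "t" (3): a world point X has camera coordinates R X + t. Camera axes: x right, y down, z forward; pixel columns grow to the right and rows downward; lengths in m; the calibration is good to about 2 mm. A picture is of the moment at which its call begins: read the wrist's pose just before it. camera_model takes no time and is no camera call; for the wrist camera it gives the pose at the moment of the call.
- job.hand_in(): hands the job in; it is judged then, once.
The state is a dict: "time": time; "q": joint angles; "joint_velocities": joint speeds; "joint_torque": joint torques, N m; "position": TCP position; "tool_rot": TCP orientation; "ft_force": force on the tool from outside, world axes, zero at the start; "moment": the same for the moment, N m; "grip_width": finger opening in m; "grip_force": force on a finger pad.
Only numpy, scipy, OpenCV 4.12 (cv2) and the standard library are available. Lean on these libraries where they do the work, as an engineer would, in place of code of your own. Each camera call takes 0.05 s, during which the arm holds its last target. There are 200 camera calls.

## Task

Pick up the steel weighing pan by its yellow grip tab and hang its hook over the crossbar of the white spring scale, its rubber bumpers resting against the scale's back plate. Ease the weight on slowly, no faster than two centimetres a second, and let go only once the scale is carrying all of it, so that the pan hangs level and still and neither drops nor bounces when released; do not ram the scale or push it down to its stop. Leave the canister, the cup and the bowl where they are.

Things in the scene. Friction and masses are not known exactly. Their poses are not given: they have to be found in the camera images.
- pan: Loose steel weighing pan, 120 (x) x 130 (y) mm, 35 mm high, a yellow lidded tub (top at 70 mm) fixed in it; filling unknown: 0.2 to 0.64 kg in all. Stands upright at the start. Origin: centre of the underside; z up, x towards its hook and bumpers. Centre of mass at about x = -10 mm, 50 mm off the hook, so on the bar its foot wants to swing in +x against the carriage plate.
- hook (a point): On the pan at x +40, y 0, z +118 mm, same axes: middle of the underside of the hook, a 6 mm thick, 24 mm wide strip between the pan's stem and a 4 mm thick down-turned lip (end at z = 102 mm), open downward. Inside width 16 mm in x, 8 either side of this point. Seated, this point is 5 mm above the bar's centre.
- grip (a point): On the pan at x -10, y 0, z +155 mm: in the yellow grip tab, 28 mm (x) by 10 mm (y), z 124 to 175 mm, nearly above the centre of mass. Pinch it across y from above.
- heel (a point): On the pan at x +76, y 0, z +18 mm: midway between the faces of its two black rubber bumpers (16 mm diameter, at y = +-35 mm), which lean on the carriage plate when the pan hangs.
- stand: White scale column fixed to the counter, 70 x 90 mm, top at 267 mm, on a base 130 x 110 x 12 mm (the dial on top is decoration). Origin on the counter under the column; z up, x (to the left seen from the robot) points away from the side where the pan hangs.
- carriage: Sprung carriage of the scale, axes as the stand's. Origin: centre of the crossbar, 10 mm diameter, along y, 76 mm clear between side arms; unloaded 240 mm high, 75 mm from the stand's origin in -x. Slides vertically only, on a lightly damped spring: sinks 12.5 mm per newton beyond 0.24 N, stop at 100 mm. A hung pan sinks it by 21 to 76 mm, depending on the tub's filling.
- plate (a point): On the carriage at x +38, y 0, z -100 mm: the face of its upright back plate (100 mm wide, z -125 to +15 mm), rigid in x, on which the pan's bumpers rest. 2 mm of gap to the bumpers when the hook is centred on the bar and the pan is level.
- canister: Loose yellow canister with black lid, 90 mm diameter, 120 mm high; origin at its underside. Leave alone.
- cup: Loose white plastic cup, 84 mm diameter, 100 mm high; origin at its underside. Leave alone.
- bowl: Loose steel bowl, 110 mm diameter, 50 mm high; origin at its underside. Leave alone.
Mind the look-alikes: they are no part of the job. There is more than one size of the pan; the job needs the middle-sized.

How it is judged:
On the way, in this order (a step that is already met when the one before it is completed fails the run):
1. the pan is lifted clear of the counter in the gripper (height (world z) of pan above 0.03 m and contact force between the fingers and pan above 1 N), for 0.2 s.
2. still held, the hook is over the bar and the scale has begun to sink under it (x of hook in the frame of carriage between -0.01 and 0.01 m and y of hook in the frame of carriage between -0.028 and 0.028 m and z of hook in the frame of carriage between 0 and 0.01 m and angle between pan's own z axis and vertical below 0.14 rad and z of carriage in the frame of stand below 0.232 m and contact force between the fingers and pan above 1 N), for 0.2 s.
At the end, for the whole second after the job is handed in: Hook over the crossbar (hook point within 10 mm in x, 28 mm in y, 0 to 10 mm above its centre), scale sunk over 10 mm carrying over 1 N, pan more than 30 mm above the counter, within 0.14 rad of level, at rest (0.02 m/s, 0.15 rad/s), released (x of hook in the frame of carriage between -0.01 and 0.01 m and y of hook in the frame of carriage between -0.028 and 0.028 m and z of hook in the frame of carriage between 0 and 0.01 m and angle between pan's own z axis and vertical below 0.14 rad and z of carriage in the frame of stand below 0.23 m and contact force between pan and carriage above 1 N and contact force between the fingers and pan below 0.05 N and height (world z) of pan above 0.03 m and linear speed of pan below 0.02 m/s and angular speed of pan below 0.15 rad/s); the robot touches nothing.
It fails at once if the pan moves faster than 0.05 m/s while it is on the bar or not held (dropped, bouncing, swinging, hung in haste) ((contact force between the fingers and pan below 0.02 N or (x of hook in the frame of carriage between -0.01 and 0.01 m and y of hook in the frame of carriage between -0.028 and 0.028 m and z of hook in the frame of carriage between 0 and 0.01 m and angle between pan's own z axis and vertical below 0.14 rad)) and linear speed of pan above 0.05 m/s).
It fails at once if the pan is pressed or knocked against the carriage with more than 14 N (contact force between pan and carriage above 14 N).
It fails at once if the carriage is pushed down to its stop (sunk more than 95 mm) (z of carriage in the frame of stand below 0.145 m).
It fails at once if the canister, the cup or the bowl is moved by more than 25 mm (distance of any of canister, cup, bowl from where it was at the start of the episode above 0.025 m).
It also fails if it takes over 72 s, if anything falls off the work surface, if the arm or the gripper's body presses on something with over 40 N, if the wrist force passes 120 N, or if a joint passes its speed limit or range.

## Working session

There is one attempt and no reset: what is moved stays moved. The work goes in short steps, Python scripts to look and compute and a tool call to move; the robot and the scene stay as the last step left them, time stands still between calls to the robot, and variables do not carry over. Pictures are saved under pics/ and viewed, at most 10 in all, crops included, and the job is handed in when it is done.

Besides the shell and the picture viewer there is one more tool, called as a command line: name --argument value ..., lists and objects as JSON in quotes. servo_tool: Moves the arm, as the interface text tells. Its arguments: {"type":"object","properties":{"moves":{"type":"string"},"grip_force":{"type":"number"}},"required":["moves"]}

```bash
ls; mkdir -p pics
python3 - <<'E'
from rig import get_obs,cams,job
import cv2,numpy as np
a=cams.camera("scene");b=cams.camera("side")
cv2.imwrite("pics/scene0.png",a);cv2.imwrite("pics/side0.png",b)
for n in("scene","side","wrist"):
    m=cams.camera_model(n);R=np.array(m["R"]);print(n,m["fx"],m["cx"],m["cy"],-R.T@np.array(m["t"]),R[2])
o=get_obs();print(o)
E
```

```text
pics
scene 528.22672422197 314.54200119134 242.13490984836974 [1.08096311 0.58440186 1.13284918] [-0.4745391  -0.39259957 -0.78783134]
side 443.624454104237 314.8438697212061 240.18659122957362 [ 0.01963959 -0.74847314  0.77680444] [ 0.3946462   0.73991319 -0.54477779]
wrist 393.8066679090015 322.91700745936873 242.24250304050156 [0.08170512 0.6239716  0.3835223 ] [ 0.27933768 -0.07541358 -0.95722685]
{'time': 0.1, 'q': array([ 1.13450025e+00,  5.28382164e-01,  1.43378314e+00, -6.16478866e-06,
        1.18139383e+00, -1.78521843e-01]), 'joint_velocities': array([ 0.00147358, -0.003858  , -0.00360872, -0.00044108,  0.00182114,
        0.00144104]), 'joint_torque': array([-2.07016037e-04, -4.40983737e+01, -1.77150393e+01,  6.34757336e-02,
        5.34094695e-02, -5.03284821e-05]), 'position': array([0.15903218, 0.60374255, 0.22166113]), 'tool_rot': array([ 1.28529344e-01,  9.91705219e-01, -9.38009146e-04, -2.94801858e-04]), 'ft_force': array([ 0.03063514,  0.15882349, -0.15685652]), 'moment': array([ 0.01319006, -0.0086139 , -0.03251965]), 'grip_force': 0.0, 'grip_width': 0.08696477223279547}
```

View pics/scene0.png

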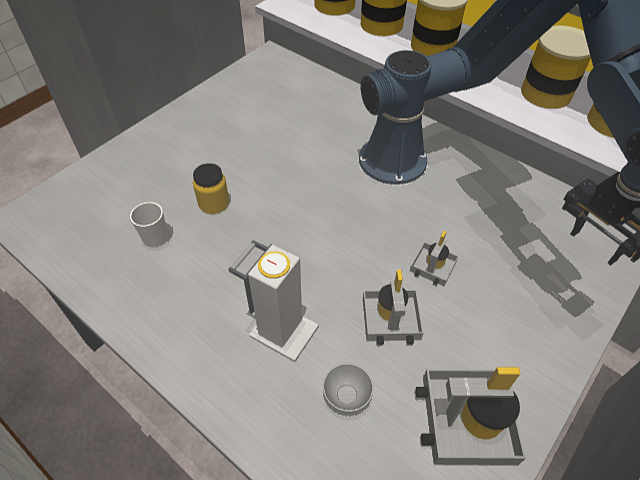

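View pics/side0.png

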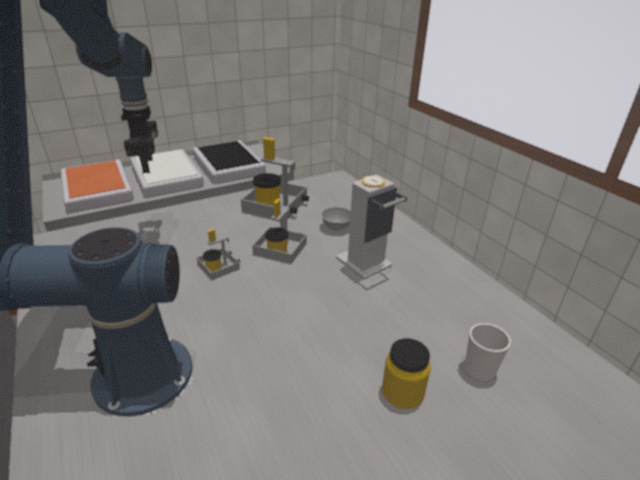

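Pan candidates in the scene view: small (437,258), middle (393,305) and large (475,415). By description I choose the middle one, with its tab at scene (398,280) / side (277,208). Next is a close crop to check it, and a rough triangulation.

```bash
cat > h.py <<'E'
import numpy as np,cv2
from rig import get_obs,cams,job
from scipy.spatial.transform import Rotation as Rn
def ray(m,p):
    R=np.array(m["R"]);d=R.T@np.array([(p[0]-m["cx"])/m["fx"],(p[1]-m["cy"])/m["fy"],1]);return -R.T@np.array(m["t"]),d/np.linalg.norm(d)
def onz(m,p,z):
    c,d=ray(m,p);return c+d*(z-c[2])/d[2]
def tri(l):
    A=np.zeros((3,3));b=np.zeros(3);rs=[ray(*x) for x in l]
    for c,d in rs:
        P=np.eye(3)-np.outer(d,d);A+=P;b+=P@c
    X=np.linalg.solve(A,b);return X,[round(1e3*np.linalg.norm(np.cross(X-c,d)),1) for c,d in rs]
def proj(m,X):
    q=np.array(m["R"])@X+np.array(m["t"]);return q[:2]/q[2]*[m["fx"],m["fy"]]+[m["cx"],m["cy"]]
def yellow(im):
    h=cv2.cvtColor(im,cv2.COLOR_BGR2HSV);return cv2.inRange(h,(18,150,90),(32,255,255))
def blobs(mask,amin=20):
    n,_,s,c=cv2.connectedComponentsWithStats(mask);return [(s[i,:].tolist(),c[i].round(1).tolist()) for i in range(1,n) if s[i,4]>amin]
E
python3 - <<'E'
from h import *
a=cv2.imread("pics/scene0.png");b=cv2.imread("pics/side0.png")
for im,r in((a,(360,225,540,400)),(b,(190,120,300,260))):
    m=yellow(im);k=np.zeros_like(m);k[r[1]:r[3],r[0]:r[2]]=255
    print(blobs(m&k))
S=cams.camera_model("scene");D=cams.camera_model("side")
c=cv2.resize(a[235:360,225:435],None,fx=3.8,fy=3.8,interpolation=cv2.INTER_CUBIC)[:,:798]
cv2.imwrite("pics/c1.png",c)
c=cv2.resize(b[165:280,240:415],None,fx=4.5,fy=4.5,interpolation=cv2.INTER_CUBIC)[:,:788]
cv2.imwrite("pics/c2.png",c)
print(tri([(S,(398,281)),(D,(277,208))]), "col top", tri([(S,(274,264)),(D,(373,182))]))
E
```

```text
[([439, 231, 7, 14, 39], [441.9, 237.5]), ([396, 270, 6, 21, 60], [399.0, 278.0]), ([488, 368, 32, 21, 245], [505.5, 376.3])]
[([264, 138, 10, 21, 181], [268.8, 147.7]), ([256, 187, 24, 29, 376], [268.9, 196.9]), ([209, 230, 6, 11, 48], [211.4, 234.9]), ([268, 241, 18, 10, 112], [277.6, 245.1])]
(array([0.45482163, 0.30746304, 0.14917718]), [np.float64(1.2), np.float64(1.2)]) col top (array([0.65634341, 0.12558588, 0.26776383]), [np.float64(1.4), np.float64(1.4)])
```

View pics/c1.png

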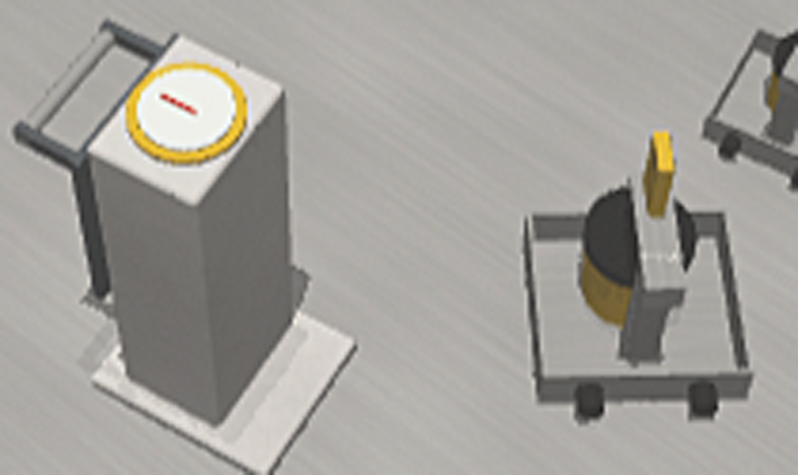

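View pics/c2.png

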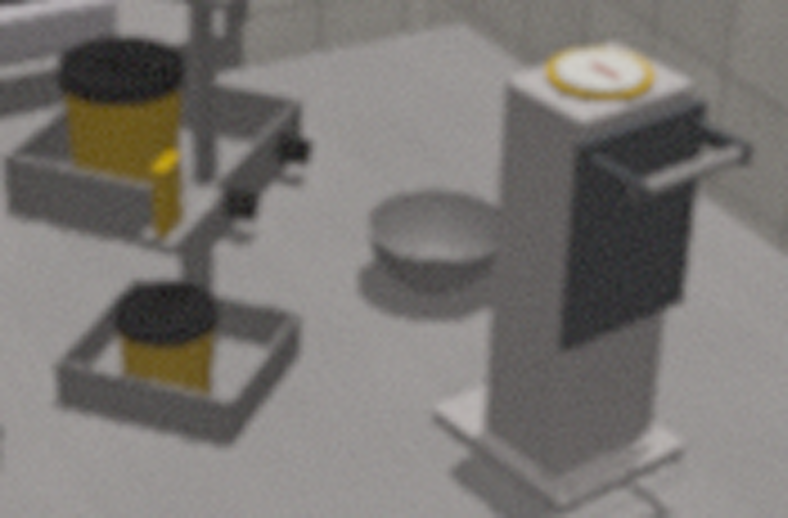

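The crops confirm the middle pan: tab top at scene (399,271), bumpers at (380,340) and (410,340). The scale's crossbar runs from about (253,242) to (230,269), and its column top corners are clear. Next I work out the poses.

Run:
```python
from h import *
S=cams.camera_model("scene");D=cams.camera_model("side")
f=lambda p:(p[0]/3.8+225-.4,p[1]/3.8+235-.4)
g=lambda p:(p[0]/4.5+240-.4,p[1]/4.5+165-.4)
P=[onz(S,f(p),.035) for p in((528,216),(722,215),(750,375),(538,378))]
print("rim",np.round(P,4),"ctr",np.mean(P,0))
for i in range(4):
    e=P[(i+1)%4]-P[i];print(np.linalg.norm(e).round(4),np.degrees(np.arctan2(e[1],e[0])).round(1))
B=[onz(S,f(p),.018) for p in((590,404),(703,402))];print("bump",B)
print("tabtop",onz(S,f((661,138)),.175),onz(D,g((166,160)),.175))
C=[onz(S,f(p),.267) for p in((177,37),(285,92),(197,207),(90,150))]
print("col",np.round(C,4),np.mean(C,0))
for i in range(4):
    e=C[(i+1)%4]-C[i];print(np.linalg.norm(e).round(4),np.degrees(np.arctan2(e[1],e[0])).round(1))
C=[onz(D,g(p),.267) for p in((510,82),(692,83),(583,135))];print("colside",np.round(C,4),(C[0]+C[1])/2)
for n,l in(("S",[onz(S,f(p),.24) for p in((107,30),(20,132))]),("D",[onz(D,g(p),.24) for p in((648,185),(742,152))])):
    e=l[1]-l[0];print("bar",n,np.round(l,4),np.mean(l,0),np.linalg.norm(e),np.degrees(np.arctan2(e[1],e[0])))
```

```text
rim [[0.4607 0.2283 0.035 ]
 [0.3795 0.3243 0.035 ]
 [0.4663 0.4012 0.035 ]
 [0.5511 0.3028 0.035 ]] ctr [0.46441316 0.31412524 0.035     ]
0.1257 130.2
0.1159 41.6
0.1299 -49.2
0.1171 -140.5
bump [array([0.53682493, 0.33358358, 0.018     ]), array([0.49111257, 0.38623202, 0.018     ])]
tabtop [0.44706053 0.30107673 0.175     ] [0.4549369 0.3062665 0.175    ]
col [[0.6215 0.0876 0.267 ]
 [0.6119 0.1571 0.267 ]
 [0.696  0.1702 0.267 ]
 [0.7057 0.1035 0.267 ]] [0.65878509 0.12960762 0.267     ]
0.0702 97.9
0.0851 8.8
0.0674 -81.8
0.0856 -169.4
colside [[0.6078 0.1452 0.267 ]
 [0.7033 0.0967 0.267 ]
 [0.6086 0.0692 0.267 ]] [0.65553409 0.12091038 0.267     ]
bar S [[0.6288 0.0385 0.24  ]
 [0.7098 0.051  0.24  ]] [0.66932247 0.04475666 0.24      ] 0.08193576103913972 8.835816667559264
bar D [[0.6386 0.0446 0.24  ]
 [0.7109 0.0534 0.24  ]] [0.67472604 0.04899644 0.24      ] 0.07277986943611477 6.876083885081358
```

```bash
cat >> h.py <<'E'
def to(p,yaw):
    """shift/spin from current pose to world TCP p with tool x at yaw (deg)"""
    o=get_obs();R=Rn.from_quat(o["tool_rot"]).as_matrix();d=R.T@(np.array(p)-o["position"])
    y=np.degrees(np.arctan2(R[1,0],R[0,0]));s=(-(yaw-y)+180)%360-180
    print("shift",d.round(4),"spin",round(s,2),"| now",o["position"].round(4),"yaw",round(y,2),"t",o["time"],"F",o["ft_force"].round(2))
E
python3 - <<'E'
from h import *
S=cams.camera_model("scene");D=cams.camera_model("side")
print("large tab",tri([(S,(505.5,376)),(D,(268.8,147.7))]),"small tab",tri([(S,(442,237.5)),(D,(211.4,234.9))]))
to((.456,.305,.25),41)
E
```

```text
large tab (array([0.54965389, 0.59518942, 0.21888993]), [np.float64(4.2), np.float64(4.2)]) small tab (array([0.25486788, 0.3079154 , 0.11271297]), [np.float64(1.2), np.float64(1.2)])
shift [-0.3633 -0.2132 -0.0281] spin 124.23 | now [0.159  0.6037 0.2217] yaw 165.23 t 0.1 F [ 0.03  0.16 -0.16]
```

servo_tool --moves "-0.033 -0.019 -0.01 7 0.087; -0.066 -0.039 -0.02 14 0.08; -0.1 -0.058 -0.028 21 0.07; -0.135 -0.079 -0.028 28 0.06; -0.17 -0.099 -0.028 35 0.05; -0.205 -0.12 -0.028 42 0.05; -0.24 -0.141 -0.028 49 0.05; -0.275 -0.161 -0.028 56 0.05; -0.31 -0.182 -0.028 63 0.05; -0.345 -0.202 -0.028 70 0.05"

```text
time: 0.93
position: [0.4421, 0.3192, 0.2503]
tool_rot: [0.676, 0.737, -0.0, -0.0]
ft_force: [0.6, 0.7, -0.1]
grip_width: 0.0501
grip_force: 0.0
```

```bash
python3 -c "
from h import *
to((.456,.305,.25),41)"
```

```text
shift [-0.0153  0.0126  0.0002] spin 53.88 | now [0.4421 0.3192 0.2503] yaw 94.88 t 0.9333 F [ 0.6   0.74 -0.1 ]
```

servo_tool --moves "-0.015 0.013 0 7 0.05; -0.015 0.013 0 14 0.05; -0.015 0.013 0 21 0.05; -0.015 0.013 0 28 0.05; -0.015 0.013 0 35 0.05; -0.015 0.013 0 42 0.05; -0.015 0.013 0 49 0.05; -0.015 0.013 0 54 0.05; -0.015 0.013 0 54 0.05; -0.015 0.013 0 54 0.05"

```text
time: 1.77
position: [0.4555, 0.3072, 0.2502]
tool_rot: [0.936, 0.353, -0.0, 0.0]
ft_force: [0.5, -0.1, -0.0]
grip_width: 0.0502
grip_force: 0.0
```

```bash
python3 -c "
from h import *
to((.456,.305,.25),41)
W=cams.camera_model('wrist');im=cams.camera('wrist');cv2.imwrite('pics/w1.png',im)
import pickle;pickle.dump(W,open('w1.pkl','wb'))
print(blobs(yellow(im)))
x=np.array([np.cos(np.radians(41)),np.sin(np.radians(41)),0]);y=np.array([-x[1],x[0],0]);o=np.array([.463,.312,0])
print('pred tabtop',proj(W,o-.01*x+[0,0,.175]),'hook',proj(W,o+.04*x+[0,0,.124]))
"
```

```text
shift [-0.001   0.002   0.0002] spin 0.36 | now [0.4555 0.3072 0.2502] yaw 41.36 t 1.7667 F [ 0.46 -0.11 -0.04]
[([316, 214, 16, 57, 808], [323.5, 242.6]), ([181, 327, 12, 65, 318], [185.5, 358.3]), ([453, 333, 13, 59, 288], [460.6, 365.6])]
pred tabtop [324.89912415 255.21265911] hook [325.18214359 166.84733745]
```

View pics/w1.png

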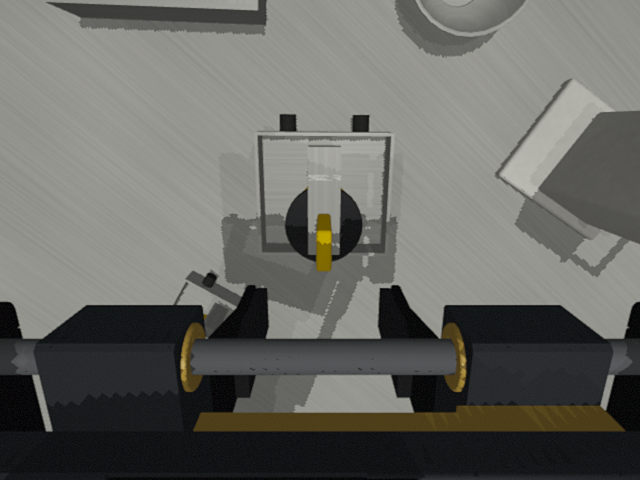

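The wrist view shows the middle pan: tab top at about rows 230–271, cols 317–331; bumpers at (288,123) and (361,123); rim front edge from (258,133) to (393,133); strip around (324,146–180). I refine from these.

```bash
python3 -c "
from h import *
import pickle;W=pickle.load(open('w1.pkl','rb'))
im=cv2.imread('pics/w1.png')
m=yellow(im)
for r in range(214,272,4):
    c=np.where(m[r,300:350])[0]+300;print(r,c.min(),c.max(),im[r,324])
a=np.radians(41.36);x=np.array([np.cos(a),np.sin(a)]);y=np.array([-x[1],x[0]])
t=get_obs()['position'][:2]
def q(n,p,z):
    X=onz(W,p,z)[:2]-t;print(n,'rel tcp, toolx/pan y:',(X@x).round(4),(X@y).round(4))
q('tab rear L',(317,271),.175);q('tab rear R',(331,271),.175)
q('rim fl',(258,132),.035);q('rim fr',(393,132),.035);q('rim bl',(262,252),.035);q('rim br',(390,250),.035)
q('bump l',(288,115),.018);q('bump r',(361,115),.018);q('strip L',(308,147),.124);q('strip R',(340,147),.124)
"
```

```text
214 319 328 [ 25  85 104]
218 318 329 [  0  84 104]
222 318 330 [  0  85 104]
226 317 330 [  0  88 107]
230 317 330 [  0 109 132]
234 316 331 [  0 165 190]
238 316 331 [  0 163 189]
242 317 331 [  0 153 179]
246 317 331 [  0 107 129]
250 317 331 [  0 107 130]
254 317 330 [  0 108 129]
258 316 330 [  0 107 129]
262 316 330 [  0 106 128]
266 317 330 [  0 105 128]
270 318 329 [  9 100 121]
tab rear L rel tcp, toolx/pan y: -0.0119 0.0038
tab rear R rel tcp, toolx/pan y: -0.0119 -0.0052
rim fl rel tcp, toolx/pan y: 0.071 0.06
rim fr rel tcp, toolx/pan y: 0.071 -0.0645
rim bl rel tcp, toolx/pan y: -0.0456 0.0616
rim br rel tcp, toolx/pan y: -0.0434 -0.0674
bump l rel tcp, toolx/pan y: 0.0862 0.0334
bump r rel tcp, toolx/pan y: 0.0862 -0.0361
strip L rel tcp, toolx/pan y: 0.0628 0.0107
strip R rel tcp, toolx/pan y: 0.0628 -0.0121
```

servo_tool --moves "0.001 0.001 0.02 0 0.05; 0.001 0.001 0.05 0 0.04; 0.001 0.001 0.08 0 0.04; 0.001 0.001 0.1 0 0.04; 0.001 0.001 0.113 0 0.04; 0.001 0.001 0.113 0 0.04; 0.001 0.001 0.113 0 0; 0.001 0.001 0.113 0 0; 0.001 0.001 0.113 0 0; 0.001 0.001 0.113 0 0" --grip_force 35

```text
time: 2.65
position: [0.4579, 0.3076, 0.1388]
tool_rot: [0.936, 0.352, 0.001, -0.0]
ft_force: [0.2, -0.1, -0.2]
grip_width: 0.021
grip_force: 0.0
```

servo_tool --moves "0 0 0 0 0; 0 0 0 0 0; 0 0 0 0 0; 0 0 -0.005 0 0; 0 0 -0.01 0 0; 0 0 -0.02 0 0; 0 0 -0.03 0 0; 0 0 -0.04 0 0; 0 0 -0.05 0 0; 0 0 -0.05 0 0"

```text
time: 3.48
position: [0.4588, 0.308, 0.1904]
tool_rot: [0.936, 0.352, 0.003, -0.0]
ft_force: [1.3, 0.9, -5.6]
grip_width: 0.01
grip_force: 35.0
```

```bash
python3 -c "
from h import *
import pickle
print(get_obs()['ft_force'],get_obs()['moment'],get_obs()['position'])
W=cams.camera_model('wrist');im=cams.camera('wrist');cv2.imwrite('pics/w2.png',im)
pickle.dump(W,open('w2.pkl','wb'))
to((.6,.1,.4),98.3)
"
```

```text
[ 1.30045502  0.88303359 -5.60218323] [0.0214574  0.01915957 0.01213923] [0.45880659 0.30795428 0.19035238]
shift [-0.0295  0.2499 -0.2104] spin -57.07 | now [0.4583 0.3077 0.1893] yaw 41.23 t 3.5333 F [ 0.59  0.35 -6.53]
```

View pics/w2.png

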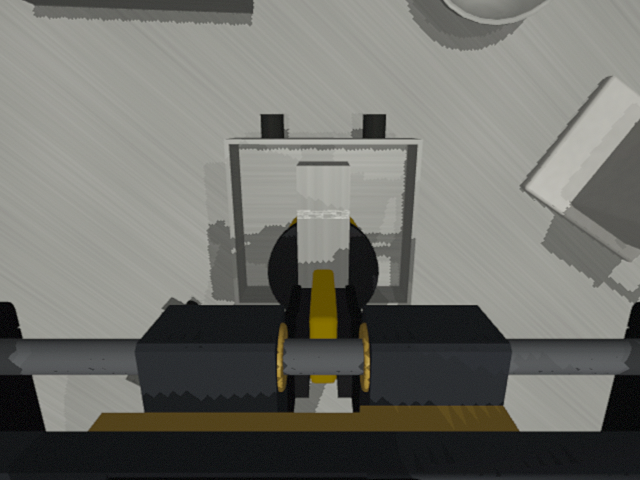

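The pan is held: strip front edge at row 162 (cols 297–350), level and centred in the pads, about 6.3 N. Now the obstacles, the in-hand hook position and the waypoint shifts.

```bash
python3 -c "
from h import *
import pickle;W=pickle.load(open('w2.pkl','rb'));S=cams.camera_model('scene');D=cams.camera_model('side')
print('canister',tri([(S,(208,172)),(D,(410,351))]),'cup',tri([(S,(147,212)),(D,(489,338))]))
a=np.radians(41.23);x=np.array([np.cos(a),np.sin(a)]);y=np.array([-x[1],x[0]])
t=np.array([.4588,.308,.1904])
for p in((297,162),(350,162)):
    X=onz(W,p,t[2]-.137+.124)-t;print('lip rel',X[:2]@x,X[:2]@y)
for p,z in(((261,115),.018),((385,115),.018)):
    X=onz(W,p,t[2]-.137+z)-t;print('bump rel',X[:2]@x,X[:2]@y)
to((.458,.308,.30),41.23);to((.47,.05,.30),98.4);to((.687,-.077,.30),98.4)
"
```

```text
canister (array([ 0.47368868, -0.29591264,  0.12269722]), [np.float64(2.1), np.float64(2.1)]) cup (array([ 0.66176677, -0.3278351 ,  0.100171  ]), [np.float64(0.6), np.float64(0.6)])
lip rel 0.06311051776622276 0.011144040205795564
lip rel 0.06310958284050945 -0.012052375637014131
bump rel 0.0850893401395375 0.041776765215219856
bump rel 0.08509500341533595 -0.042500219399973206
shift [ 0.0004 -0.0003 -0.1107] spin 0.0 | now [0.4583 0.3077 0.1893] yaw 41.23 t 3.5333 F [ 0.59  0.35 -6.53]
shift [-0.1606  0.2016 -0.111 ] spin -57.17 | now [0.4583 0.3077 0.1893] yaw 41.23 t 3.5333 F [ 0.59  0.35 -6.53]
shift [-0.0811  0.4402 -0.1104] spin -57.17 | now [0.4583 0.3077 0.1893] yaw 41.23 t 3.5333 F [ 0.59  0.35 -6.53]
```

servo_tool --moves "-0.003 0.004 -0.012 -3 0; -0.012 0.015 -0.03 -8 0; -0.03 0.038 -0.05 -14 0; -0.052 0.065 -0.07 -20 0; -0.076 0.095 -0.09 -27 0; -0.1 0.125 -0.104 -34 0; -0.122 0.153 -0.111 -41 0; -0.142 0.178 -0.111 -48 0; -0.155 0.195 -0.111 -54 0; -0.16 0.202 -0.111 -57 0"

```text
time: 4.37
position: [0.4698, 0.0456, 0.2987]
tool_rot: [0.654, 0.757, -0.001, 0.001]
ft_force: [-0.4, -0.2, -5.3]
grip_width: 0.0095
grip_force: 35.0
```

```bash
python3 -c "
from h import *
to((.687,-.077,.30),98.4);to((.58,-.077,.30),98.4)
"
```

```text
shift [-0.1529  0.197  -0.0008] spin -0.02 | now [0.4698 0.0456 0.2987] yaw 98.38 t 4.3667 F [-0.39 -0.23 -5.32]
shift [-0.1373  0.0911 -0.0008] spin -0.02 | now [0.4698 0.0456 0.2987] yaw 98.38 t 4.3667 F [-0.39 -0.23 -5.32]
```

servo_tool --moves "-0.01 0.003 0 0 0; -0.032 0.01 0 0 0; -0.06 0.02 0 0 0; -0.09 0.037 0 0 0; -0.118 0.06 0 0 0; -0.14 0.09 0 0 0; -0.15 0.122 0 0 0; -0.153 0.154 0 0 0; -0.153 0.18 0 0 0; -0.153 0.192 0 0 0"

```text
time: 5.2
position: [0.6857, -0.0735, 0.2969]
tool_rot: [0.655, 0.755, 0.001, 0.001]
ft_force: [-1.6, 0.0, -5.1]
grip_width: 0.0097
grip_force: 35.0
```

servo_tool --moves "0 0.003 0 0 0; 0 0.005 0 0 0; 0 0.005 0 0 0; 0 0.005 0 0 0; 0 0.005 0 0 0; 0 0.005 0 0 0"

```text
time: 5.7
position: [0.686, -0.0734, 0.299]
tool_rot: [0.655, 0.756, -0.0, -0.0]
ft_force: [0.1, 0.0, -4.7]
grip_width: 0.01
grip_force: 35.0
```

```bash
python3 -c "
from h import *
import pickle
to((.687,-.077,.30),98.4)
W=cams.camera_model('wrist');im=cams.camera('wrist');cv2.imwrite('pics/w3.png',im)
pickle.dump((W,get_obs()),open('w3.pkl','wb'))
a=np.radians(98.4);x=np.array([np.cos(a),np.sin(a),0]);b=np.array([.668,.052,.24])
print('bar pred',proj(W,b))
"
```

```text
shift [-0.0037  0.0004 -0.001 ] spin -0.2 | now [ 0.686  -0.0734  0.299 ] yaw 98.2 t 5.7 F [ 0.05  0.01 -4.66]
bar pred [323.7436646   24.66568591]
```

View pics/w3.png

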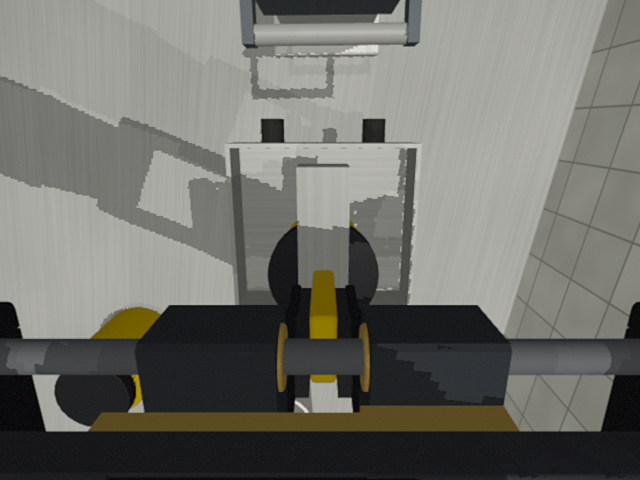

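The bar shows at rows ~24–46 between the arms (cols 254–408) and the hook strip front edge at row 164. The hand needs a small yaw and y correction, so I measure both lines.

```bash
python3 -c "
from h import *
import pickle;W,o=pickle.load(open('w3.pkl','rb'));im=cv2.imread('pics/w3.png');g=cv2.GaussianBlur(im,(3,3),0)[:,:,1].astype(float)
t=o['position'];R=Rn.from_quat(o['tool_rot']).as_matrix();a=np.arctan2(R[1,0],R[0,0]);x=np.array([np.cos(a),np.sin(a)]);y=np.array([-x[1],x[0]])
def rel(p,z):
    X=onz(W,p,z)[:2]-t[:2];return np.array([X@x,X@y]).round(4)
for c in(265,290,315,340,365,390):
    print(c,g[14:56:2,c].astype(int))
for c in(250,254,258,404,408,412): print(c,im[35,c])
print(im[35,238:262,1],im[35,400:424,1])
print(g[154:174,310].astype(int),g[154:174,340].astype(int))
L=rel((255,36),.24);Rr=rel((408,34),.24);print(L,Rr,(L+Rr)/2)
for p in((297,164),(350,164)):print('lip',rel(p,t[2]-.137+.124))
"
```

```text
265 [ 55 113 119 119 119 133 153 161 168 177 174 164 154 145 132 109 105 120
 120 120 121]
290 [ 54  88  92  92  93 133 154 161 169 179 175 160 153 143 129 107 128 145
 146 144 153]
315 [ 59  91  91  91  97 137 156 163 172 182 175 162 152 142 126 106 147 157
 156 155 152]
340 [ 64  91  92  91 103 141 157 164 174 183 175 161 151 140 123 105 148 156
 156 166 148]
365 [ 69  93  92  90 110 146 158 164 176 184 172 158 149 138 118 130 209 214
 214 199 140]
390 [132 170 169 168 148 146 158 165 177 181 170 158 149 137 115 125 168 168
 167 166 165]
250 [110 109 103]
254 [ 96 100 100]
258 [163 170 170]
404 [138 144 144]
408 [101  99  93]
412 [113 110 104]
[167 168 170 140 107 106 109 107 108 109 109 108 109 109 108  95 100 152
 172 171 170 170 170 170] [163 163 164 163 144 130 128 102  99 113 113 111 110 111 112 109 112 110
 109 121 155 169 167 163]
[179 181 180 161 129 113 113 115 111  99  84  84 109 149 176 181 180 179
 179 179] [181 182 183 182 180 178 179 179 172 141  98  83 106 146 174 180 178 178
 177 177]
[0.1217 0.0349] [ 0.1226 -0.0424] [ 0.12215 -0.00375]
lip [0.0624 0.0118]
lip [ 0.0624 -0.0114]
```

servo_tool --moves "0.003 0.001 0 -0.3 0; 0.01 0.002 0 -0.6 0; 0.02 0.004 0 -0.6 0; 0.031 0.004 0 -0.6 0; 0.042 0.004 0 -0.6 0; 0.053 0.004 0 -0.6 0; 0.062 0.004 0 -0.6 0; 0.067 0.004 0 -0.6 0; 0.07 0.004 0 -0.6 0; 0.07 0.004 0 -0.6 0"

```text
time: 6.58
position: [0.6806, -0.0026, 0.2986]
tool_rot: [0.65, 0.76, 0.0, -0.0]
ft_force: [0.7, -0.7, -6.6]
grip_width: 0.0096
grip_force: 35.0
```

servo_tool --moves "0 0 0.003 0 0; 0 0 0.006 0 0; 0 0 0.009 0 0; 0 0 0.01 0 0; 0 0 0.01 0 0; 0 0 0.01 0 0"

```text
time: 7.08
position: [0.6807, -0.0039, 0.2882]
tool_rot: [0.651, 0.759, -0.0, -0.0]
ft_force: [1.2, 0.5, -5.2]
grip_width: 0.0097
grip_force: 35.0
```

```bash
python3 -c "
from h import *
import pickle
o=get_obs();print(o['position'],o['ft_force'],o['moment'])
W=cams.camera_model('wrist');im=cams.camera('wrist');cv2.imwrite('pics/w4.png',im)
cv2.imwrite('pics/w4c.png',cv2.resize(im[60:290,200:450],None,fx=2.6,fy=2.6,interpolation=cv2.INTER_CUBIC))
pickle.dump((W,o),open('w4.pkl','wb'))
"
```

```text
[ 0.68071657 -0.00388147  0.28824844] [ 1.19482332  0.49293474 -5.23682288] [-0.08488745 -0.03076768 -0.01979961]
```

View pics/w4c.png

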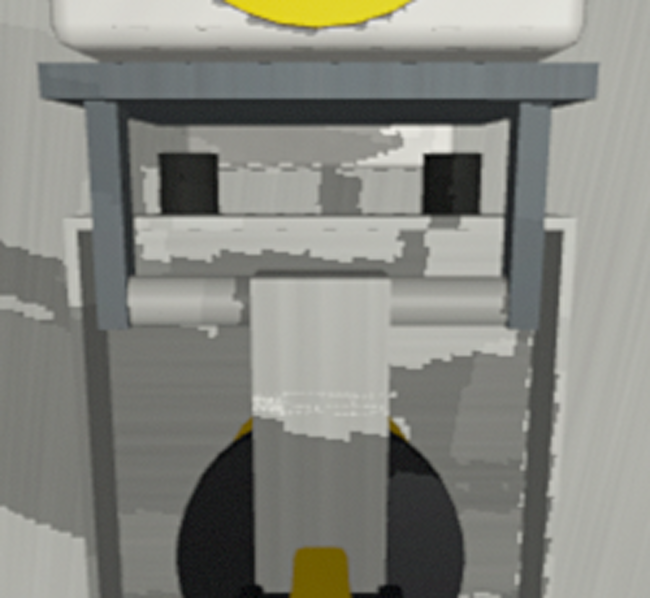

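The crop shows the hook strip (front edge at row ~278) over the bar (rows 277–326, cols 128–507). It is centred and parallel, with the bumpers clear of the plate.

```bash
python3 -c "
from h import *
import pickle;W,o=pickle.load(open('w4.pkl','rb'))
t=o['position'];R=Rn.from_quat(o['tool_rot']).as_matrix();a=np.arctan2(R[1,0],R[0,0]);x=np.array([np.cos(a),np.sin(a)]);y=np.array([-x[1],x[0]])
f=lambda u,v:((u+.5)/2.6+200-.5,(v+.5)/2.6+60-.5)
def rel(p,z):
    X=onz(W,p,z)[:2]-t[:2];return np.array([X@x,X@y]).round(4)
print('bar',rel(f(317.5,301.5),.24),'lipfront',rel(f(321,278),t[2]-.137+.124)-[.012,0],rel(f(321,272),t[2]-.137+.124)-[.012,0])
print('pan bumpers front',rel(f(190,153),t[2]-.137+.026),rel(f(452,153),t[2]-.137+.026))
print('plate top front edge', rel(f(317,100),.255))
print(proj(W,np.array([*(t[:2]+.0615*x),t[2]-.013])),get_obs()['position'])
"
```

```text
bar [0.0528 0.001 ] lipfront [0.0492 0.0002] [0.0502 0.0002]
pan bumpers front [0.0823 0.0336] [ 0.0823 -0.033 ]
plate top front edge [0.0906 0.001 ]
[323.65296212 165.96994161] [ 0.68084176 -0.00381019  0.28850086]
```

servo_tool --moves "0.001 0 0.003 0 0; 0.002 0 0.006 0 0; 0.003 0 0.008 0 0; 0.004 0 0.01 0 0; 0.0045 0 0.012 0 0; 0.0045 0 0.0135 0 0; 0.0045 0 0.015 0 0; 0.0045 0 0.0165 0 0; 0.0045 0 0.018 0 0; 0.0045 0 0.018 0 0"

```text
time: 7.97
position: [0.6799, 0.0009, 0.2702]
tool_rot: [0.651, 0.759, -0.0, -0.0]
ft_force: [0.3, -0.7, -6.9]
grip_width: 0.0095
grip_force: 35.0
```

servo_tool --moves "0 0 0.001 0 0; 0 0 0.002 0 0; 0 0 0.003 0 0; 0 0 0.004 0 0; 0 0 0.005 0 0; 0 0 0.006 0 0; 0 0 0.007 0 0; 0 0 0.008 0 0; 0 0 0.009 0 0; 0 0 0.01 0 0"

```text
time: 8.8
position: [0.6801, 0.0009, 0.2606]
tool_rot: [0.651, 0.759, 0.0, 0.0]
ft_force: [0.5, -0.0, -4.8]
grip_width: 0.0099
grip_force: 35.0
```

```bash
python3 -c "
from h import *
o=get_obs();print(o['position'],o['ft_force'],o['moment'])
im=cams.camera('wrist');cv2.imwrite('pics/w5c.png',cv2.resize(im[60:290,200:450],None,fx=2.6,fy=2.6,interpolation=cv2.INTER_CUBIC))
"
```

```text
[0.68008499 0.00086319 0.26055113] [ 0.52994104 -0.01762118 -4.80862094] [-0.03533309  0.10470285  0.0177554 ]
```

View pics/w5c.png

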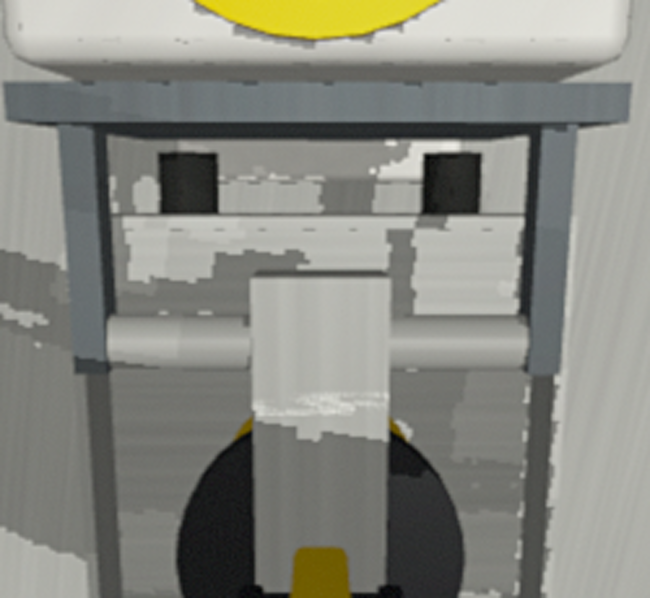

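The lip is in front of the bar and the bumpers sit just short of the plate. I check whether the bar has started sinking, using the 76 mm clear width and the strip's 24 mm width.

```bash
python3 -c "
from h import *
W=cams.camera_model('wrist');t=get_obs()['position'];R=Rn.from_quat(get_obs()['tool_rot']).as_matrix()
x=R[:2,0]
f=lambda u,v:((u+.5)/2.6+200-.5,(v+.5)/2.6+60-.5)
from scipy.optimize import brentq
def zw(l,r,w): return brentq(lambda z:np.linalg.norm(onz(W,l,z)-onz(W,r,z))-w,.0,.35)
print('bar z',zw(f(107,341),f(528,341),.076),'strip z',zw(f(251,279),f(391,279),.024),'expected strip',t[2]-.013)
print('bar x',(onz(W,f(317,341),.24)-t)[:2]@x,'hook x',(onz(W,f(321,278),t[2]-.013)-t)[:2]@x-.012)
"
```

```text
bar z 0.2382383962122923 strip z 0.24441741738640477 expected strip 0.24730288845161819
bar x 0.0493461945014833 hook x 0.04923553025960439
```

servo_tool --moves "0 0 0.001 0 0; 0 0 0.002 0 0; 0 0 0.003 0 0; 0 0 0.004 0 0; 0 0 0.005 0 0; 0 0 0.006 0 0; 0 0 0.007 0 0; 0 0 0.008 0 0; 0 0 0.009 0 0; 0 0 0.01 0 0"

```text
time: 9.68
position: [0.6801, 0.0009, 0.2505]
tool_rot: [0.651, 0.759, 0.0, 0.0]
ft_force: [0.2, -0.5, -4.4]
grip_width: 0.0099
grip_force: 35.0
```

servo_tool --moves "0 0 0.001 0 0; 0 0 0.002 0 0; 0 0 0.003 0 0; 0 0 0.004 0 0; 0 0 0.005 0 0; 0 0 0.006 0 0; 0 0 0.007 0 0; 0 0 0.008 0 0; 0 0 0.009 0 0; 0 0 0.01 0 0"

```text
time: 10.52
position: [0.6801, 0.0009, 0.2405]
tool_rot: [0.651, 0.759, 0.0, 0.0]
ft_force: [-0.6, -1.0, -2.8]
grip_width: 0.0094
grip_force: 35.0
```

```bash
python3 -c "
from h import *
o=get_obs();print(o['position'],o['ft_force'],o['moment'])
im=cams.camera('wrist');cv2.imwrite('pics/w6c.png',cv2.resize(im[60:290,200:450],None,fx=2.6,fy=2.6,interpolation=cv2.INTER_CUBIC))
"
```

```text
[0.68011962 0.00088127 0.2405461 ] [-0.55878023 -1.02726584 -2.81892258] [-0.10882081  0.06557665  0.03641594]
```

View pics/w6c.png

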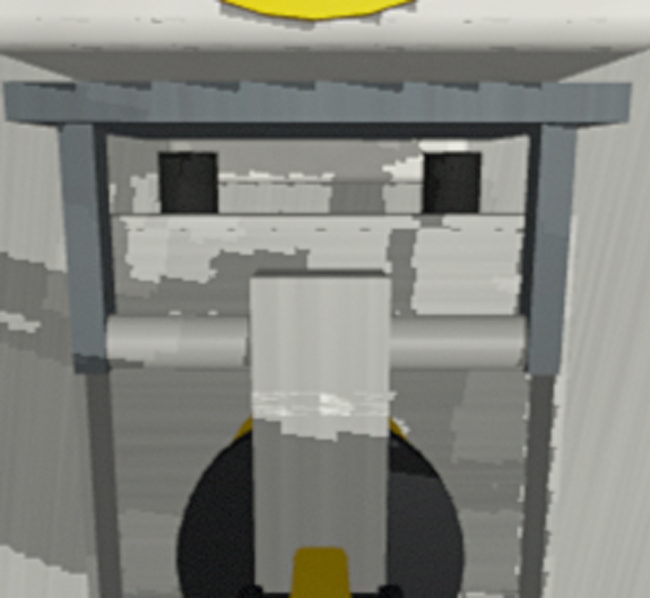

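The carriage now sinks with the pan: the bar image is unchanged relative to the hand and the scale carries about 1.9 N. Continuing to ease down.

servo_tool --moves "0 0 0.001 0 0; 0 0 0.002 0 0; 0 0 0.003 0 0; 0 0 0.004 0 0; 0 0 0.005 0 0; 0 0 0.006 0 0; 0 0 0.007 0 0; 0 0 0.008 0 0; 0 0 0.009 0 0; 0 0 0.01 0 0"

```text
time: 11.4
position: [0.6801, 0.0009, 0.2305]
tool_rot: [0.651, 0.759, 0.0, 0.0]
ft_force: [0.5, -1.5, -3.8]
grip_width: 0.0098
grip_force: 35.0
```

servo_tool --moves "0 0 0.001 0 0; 0 0 0.002 0 0; 0 0 0.003 0 0; 0 0 0.004 0 0; 0 0 0.005 0 0; 0 0 0.006 0 0; 0 0 0.007 0 0; 0 0 0.008 0 0; 0 0 0.009 0 0; 0 0 0.01 0 0"

```text
time: 12.23
position: [0.6801, 0.0008, 0.2205]
tool_rot: [0.651, 0.759, 0.0, 0.0]
ft_force: [-0.3, -1.3, -2.4]
grip_width: 0.0098
grip_force: 35.0
```

```bash
cat > avg.py <<'E'
from h import *
F=[];M=[]
for i in range(10):
    cams.camera('wrist');o=get_obs();F.append(o['ft_force']);M.append(o['moment'])
print(np.mean(F,0).round(3),np.std(F,0).round(3),np.mean(M,0).round(3),o['position'].round(4),o['time'])
E
python3 avg.py
```

```text
[ 0.145 -1.295 -2.333] [0.441 0.583 0.359] [-0.164  0.048  0.007] [0.6801 0.0009 0.2206] 12.7333
```

servo_tool --moves "0 0 0.001 0 0; 0 0 0.002 0 0; 0 0 0.003 0 0; 0 0 0.004 0 0; 0 0 0.005 0 0; 0 0 0.006 0 0; 0 0 0.007 0 0; 0 0 0.008 0 0; 0 0 0.009 0 0; 0 0 0.01 0 0"

```text
time: 13.57
position: [0.6801, 0.0008, 0.2106]
tool_rot: [0.651, 0.759, 0.0, 0.0]
ft_force: [0.3, -1.9, -1.3]
grip_width: 0.0097
grip_force: 35.0
```

servo_tool --moves "0 0 0.001 0 0; 0 0 0.002 0 0; 0 0 0.003 0 0; 0 0 0.004 0 0; 0 0 0.005 0 0; 0 0 0.006 0 0; 0 0 0.007 0 0; 0 0 0.008 0 0; 0 0 0.009 0 0; 0 0 0.01 0 0"

```text
time: 14.4
position: [0.6801, 0.0008, 0.2005]
tool_rot: [0.651, 0.759, 0.0, 0.0]
ft_force: [-0.0, -2.6, 0.4]
grip_width: 0.0095
grip_force: 35.0
```

```bash
python3 avg.py;python3 avg.py; python3 avg.py
```

```text
[ 0.661 -2.127 -0.329] [0.55  0.506 0.548] [-0.275  0.032  0.018] [0.6801 0.0008 0.2006] 14.9
[ 0.582 -2.454 -0.335] [0.299 0.51  0.662] [-0.302  0.009  0.005] [0.6801 0.0008 0.2006] 15.4
[ 0.351 -2.444 -0.25 ] [0.338 0.412 0.432] [-0.335 -0.036 -0.004] [0.6801 0.0009 0.2006] 15.9
```

servo_tool --moves "-0.0001 0 0.0005 0 0; -0.0002 0 0.001 0 0; -0.0003 0 0.0015 0 0; -0.0005 0 0.002 0 0; -0.0006 0 0.0025 0 0; -0.0008 0 0.003 0 0; -0.001 0 0.0035 0 0"

```text
time: 16.48
position: [0.6801, 0.0007, 0.197]
tool_rot: [0.651, 0.759, 0.0, -0.001]
ft_force: [-0.0, 0.8, 0.6]
grip_width: 0.01
grip_force: 35.0
```

```bash
python3 avg.py;python3 avg.py
```

```text
[0.193 1.708 0.118] [0.454 0.525 0.47 ] [ 0.492 -0.011 -0.005] [6.801e-01 5.000e-04 1.970e-01] 16.9833
[ 0.22   3.209 -0.027] [0.48  0.599 0.493] [ 0.871  0.019 -0.037] [6.801e-01 1.000e-04 1.970e-01] 17.4833
```

servo_tool --moves "0.0002 0 0 0 0; 0.0004 0 0 0 0; 0.0006 0 0 0 0; 0.0006 0 0 0 0; 0.0006 0 0 0 0; 0.0006 0 0 0 0; 0.0006 0 0 0 0; 0.0006 0 0 0 0"

```text
time: 18.15
position: [0.6801, 0.0002, 0.1971]
tool_rot: [0.651, 0.759, -0.0, 0.0]
ft_force: [-0.1, 1.7, -0.8]
grip_width: 0.0097
grip_force: 35.0
```

```bash
python3 avg.py;python3 avg.py
```

```text
[-0.432  0.837 -0.13 ] [0.55  0.489 0.385] [0.407 0.11  0.003] [6.801e-01 2.000e-04 1.971e-01] 18.65
[-0.195  0.053 -0.043] [0.426 0.614 0.597] [0.228 0.127 0.007] [6.801e-01 3.000e-04 1.971e-01] 19.15
```

servo_tool --moves "0 0 0 0 0; 0 0 0 0 0; 0 0 0 0 0; 0 0 0 0 0" --grip_force 15

```text
time: 19.48
position: [0.6803, -0.0006, 0.1971]
tool_rot: [0.651, 0.759, -0.001, 0.001]
ft_force: [-0.1, -3.7, -0.2]
grip_width: 0.0104
grip_force: 15.0
```

servo_tool --moves "0 0 0 0 0; 0 0 0 0 0; 0 0 0 0 0; 0 0 0 0 0" --grip_force 7

```text
time: 19.82
position: [0.6802, -0.0001, 0.1972]
tool_rot: [0.651, 0.759, -0.0, 0.001]
ft_force: [0.0, -5.0, -0.1]
grip_width: 0.0103
grip_force: 7.0
```

servo_tool --moves "0 0 0 0 0; 0 0 0 0 0; 0 0 0 0 0; 0 0 0 0 0; 0 0 0 0 0; 0 0 0 0 0; 0 0 0 0 0; 0 0 0 0 0" --grip_force 3

```text
time: 20.48
position: [0.6801, 0.0006, 0.1971]
tool_rot: [0.651, 0.759, 0.0, -0.0]
ft_force: [-0.2, -4.7, -0.3]
grip_width: 0.0099
grip_force: 3.0
```

```bash
python3 avg.py;python3 avg.py; python3 -c "
from h import *
im=cams.camera('wrist');cv2.imwrite('pics/w7c.png',cv2.resize(im[60:290,200:450],None,fx=2.6,fy=2.6,interpolation=cv2.INTER_CUBIC))
"
```

```text
[-0.098 -3.67  -0.299] [0.511 0.692 0.268] [-0.705  0.088 -0.015] [6.801e-01 6.000e-04 1.970e-01] 20.9833
[ 0.054 -3.263 -0.111] [0.487 0.523 0.382] [-0.654  0.1   -0.001] [6.801e-01 6.000e-04 1.970e-01] 21.4833
```

View pics/w7c.png

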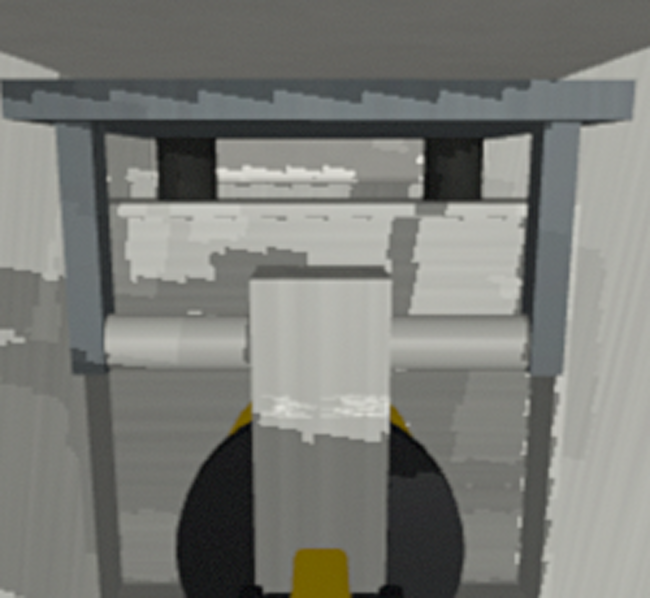

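The bumpers are now against the plate and the pan is level. A lateral load of about 3 N remains in the hand, so I ease it off onto the hook before opening.

servo_tool --moves "-0.0001 0 0 0 0; -0.0002 0 0 0 0; -0.0003 0 0 0 0; -0.0004 0 0 0 0; -0.0005 0 0 0 0; -0.0006 0 0 0 0; -0.0006 0 0 0 0; -0.0006 0 0 0 0; -0.0006 0 0 0 0"

```text
time: 22.28
position: [0.6801, 0.0004, 0.197]
tool_rot: [0.651, 0.759, 0.0, -0.0]
ft_force: [0.1, 0.0, -0.1]
grip_width: 0.0096
grip_force: 3.0
```

```bash
python3 avg.py;python3 avg.py
```

```text
[-0.3    1.138 -0.141] [0.36  0.785 0.387] [ 0.102  0.131 -0.018] [6.801e-01 3.000e-04 1.970e-01] 22.7833
[-0.455  1.985 -0.344] [0.383 0.635 0.439] [ 0.245  0.144 -0.033] [ 0.6802 -0.      0.197 ] 23.2833
```

servo_tool --moves "0.0001 0 0.0005 0 0; 0.0002 0 0.001 0 0; 0.0003 0 0.0015 0 0; 0.0003 0 0.0015 0 0; 0.0003 0 0.0015 0 0; 0.0003 0 0.0015 0 0; 0.0003 0 0.0015 0 0; 0.0003 0 0.0015 0 0"

```text
time: 23.95
position: [0.6802, 0.0, 0.1956]
tool_rot: [0.651, 0.759, -0.0, 0.0]
ft_force: [0.9, 0.4, 0.6]
grip_width: 0.0104
grip_force: 3.0
```

```bash
python3 avg.py;python3 avg.py
```

```text
[-0.324 -0.095 -0.039] [0.398 0.546 0.701] [-0.078  0.183 -0.017] [ 0.6802 -0.      0.1956] 24.45
[-0.729 -0.784  0.036] [0.408 0.337 0.336] [-0.164  0.175 -0.011] [6.802e-01 1.000e-04 1.956e-01] 24.95
```

Forces are balanced, so I open gently.

servo_tool --moves "0 0 0 0 0.0105; 0 0 0 0 0.011; 0 0 0 0 0.012; 0 0 0 0 0.013; 0 0 0 0 0.015; 0 0 0 0 0.018; 0 0 0 0 0.022; 0 0 0 0 0.028; 0 0 0 0 0.035; 0 0 0 0 0.035"

```text
time: 25.78
position: [0.6801, 0.0002, 0.1955]
tool_rot: [0.651, 0.759, -0.0, -0.0]
ft_force: [-0.7, -0.1, 0.2]
grip_width: 0.0318
grip_force: 0.0
```

```bash
python3 avg.py; python3 -c "
from h import *
o=get_obs();print(o['grip_width'],o['grip_force'])
im=cams.camera('wrist');cv2.imwrite('pics/w8c.png',cv2.resize(im[60:350,200:450],None,fx=2,fy=2,interpolation=cv2.INTER_CUBIC))
"
```

```text
[-0.072  0.183 -0.185] [0.679 0.362 0.58 ] [-0.114  0.037  0.005] [6.802e-01 2.000e-04 1.956e-01] 26.2833
0.03495169439682315 0.0
```

View pics/w8c.png

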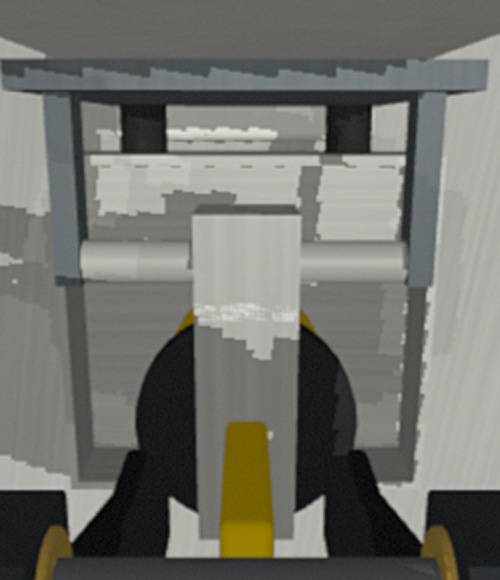

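The pan hangs released, hook on the bar, bumpers on the plate, tab free between the fingers. Withdrawing straight up.

servo_tool --moves "0 0 -0.003 0 0.035; 0 0 -0.01 0 0.035; 0 0 -0.02 0 0.035; 0 0 -0.03 0 0.035; 0 0 -0.045 0 0.035; 0 0 -0.06 0 0.035; 0 0 -0.075 0 0.035; 0 0 -0.09 0 0.035; 0 0 -0.1 0 0.035; 0 0 -0.1 0 0.035"

```text
time: 27.17
position: [0.6819, -0.0, 0.2997]
tool_rot: [0.651, 0.759, 0.002, 0.003]
ft_force: [0.4, 0.2, 0.0]
grip_width: 0.0348
grip_force: 0.0
```

servo_tool --moves "0 0 0 0 0.035; 0 0 0 0 0.035; 0 0 0 0 0.035; 0 0 0 0 0.035; 0 0 0 0 0.035; 0 0 0 0 0.035; 0 0 0 0 0.035; 0 0 0 0 0.035; 0 0 0 0 0.035; 0 0 0 0 0.035"

```text
time: 28.0
position: [0.6802, 0.0002, 0.2955]
tool_rot: [0.651, 0.759, -0.0, -0.0]
ft_force: [1.0, 0.0, -0.1]
grip_width: 0.0351
grip_force: 0.0
```

```bash
python3 -c "
from h import *
a=cams.camera('scene')
for i in range(6): b=cams.camera('scene')
print('motion px',int((cv2.absdiff(a,b).max(2)>60).sum()),get_obs()['position'],get_obs()['grip_force'])
print(job.hand_in())"
```

```text
motion px 1 [6.80156987e-01 2.13366410e-04 2.95601670e-01] 0.0
the job is handed in; nothing more can be done
None
```

The middle-sized pan hangs level and still on the scale's crossbar, bumpers against the back plate, released and handed in at about 28 s; the hand-in returned no verdict, and I viewed 12 pictures, over your limit of 10.

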